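Put the sharpening stone away in its snap-lid case

ROBOT

A 6-joint arm with a two-finger parallel gripper is mounted at the origin on the work surface. World frame = base frame: x ahead of the robot, y to its left, z up, the work surface at z = 0. Lengths are in m, angles in rad, forces in N, time in s.
With the tool pointing down it reaches from about 0.35 to 0.775 m from the base axis. Payload 7.3 kg.
Tool frame: the origin (TCP) lies at the centre of the arm's flange, where the gripper is bolted on; the fingertips stand 178 mm ahead of it and the grasp point (between the pads) lies 159 mm ahead of it; x points along the fingers, y is the direction in which the jaws open and shut, and the axes are right-handed (so a half turn about x gives the same grasp; the last joint's range is limited). The gripper opens to 92 mm and grips with 3 to 60 N. Pads are 19 mm wide; open, the fingers measure 130 mm over their backs; the gripper's body (75 mm by 190 mm) begins 47 mm behind the grasp point.
Start: joints at [-1.437, 0.342, 1.524, -0, 1.275, -0.146], TCP at [0.145, -0.505, 0.405] pointing down, gripper open.
Joint ranges: [-2.53, 2.53], [-0.77, 2.02], [0.04, 2.7], [-1, 4.14], [0.28, 2.66], [-3.11, 3.11]. Speed limits (rad/s): [2.57, 2.57, 3.14, 3.14, 3.14, 3.14].

INTERFACE

Orientations are given as [roll, pitch, yaw] about the fixed x, y, z axes, in that order (R = Rz(yaw) Ry(pitch) Rx(roll)).
In Python, from cell import readout, cams, workorder gives the robot as it stands.
- The arm moves only by the shell command python3 -m inch 'ROWS' [FORCE]. ROWS is text: rows parted by semicolons, each of 5 numbers parted by spaces: the shift along the world's x, y, z in mm, then the turn about the world's z in rad, then the opening, from 0 (shut) to 1 (fully open). A call has 1 to 8 rows; each row shifts and turns the commanded pose from where the row before left it; what a row does not reach is not made up. A row lasts 1/12 s, in which the tool goes at most 41.7 mm and 7.16 degrees, less where a joint would pass 70% of its speed; a pose out of reach is approached as far as the arm can. A call is refused whole if a number of a shift passes 41.7 or a number of a turn 0.125, either way. A call with a gripper value outside its range is refused whole. The fingers move at their own pace and stop on an object; FORCE is the grip in N (left out, the last holds). Time passes only in rows, so rows that do not move let the fingers close. It gives the time, the measured TCP pose, the force and the opening at its end, in the units of the state.
- readout.observe(): the state, without advancing time (a new reading comes with each control period).
- cams.read_camera(name): name is "scene" or "top" or "wrist"; returns a dict with "color" (400x640x3 uint8, red, green, blue), "fx", "fy", "cx", "cy" (pixels), "dist_coeffs" ([k1, k2, p1, p2, k3] as OpenCV has them; the pictures are not rectified), "world_to_cam" (4x4, takes a point from world to camera coordinates); the wrist camera has in their place "T_tool_cam" (4x4, takes a point from camera to tool coordinates, whose origin is the TCP and whose axes are the tool frame's). Camera axes: x right, y down, z forward; pixel columns grow to the right and rows downward; lengths in m; the calibration is good to about 2 mm. A picture is of the moment at which its call begins: read the wrist's pose just before it. There is no depth.
- workorder.hand_in(): hands the job in, once; it reports no verdict.
The state is a dict: "time": time; "qpos": joint angles; "qvel": joint speeds; "joint_efforts": joint torques, N m; "tool_pos": TCP position; "tool_rot": TCP orientation; "contact_force": force on the tool from outside, world axes, zero at the start; "torque": the same for the moment, N m; "opening": finger opening in m.
Only numpy, scipy, OpenCV 4.12 (cv2) and the standard library are available. Lean on these libraries where they do the work, as an engineer would, in place of code of your own. Each camera call takes 0.05 s, during which the arm holds its last target.

TASK

Take the long sharpening stone (the longer of the two standing on edge in the wooden drying rack), turn it onto its broad side and lay it flat in the open wooden stone case, either face up, without letting it drop. Once it lies in the case and you have let go of it, swing the lid over and press its free end down past the stiff catch until it snaps fully shut. Leave everything else on the bench where it is.

Things in the scene. Friction and masses are not known exactly. Their poses are not given: they have to be found in the camera images.
- stone: Long sharpening stone: plain two-layer grey slab 150 x 28 x 55 mm, 0.37 to 0.58 kg. Starts standing on its long edge in a groove of the rack. Own x runs along its 150 mm length, y through its 28 mm thickness, z along its 55 mm width (up at the start). Origin: centre of the 150 x 28 face underneath at the start. Flat in the case, its y axis is vertical (up or down).
- stone_mid (a point): Centre of the long stone. 14 mm above what it lies on when flat, 27.5 mm when standing on edge.
- slip: The short stone, same look, 100 x 28 x 45 mm, standing on edge in the other groove of the rack; stays there. Axes and origin as for the long stone.
- rack: Wooden drying rack fixed to the bench, 90 x 170 mm, left or right of the middle. Origin: underside centre. Two grooves along own x at own y = -40 and +40 mm, 32 mm wide, floor 8 mm above the bench, between ridges 12 mm thick whose tops are 28 mm above the bench. The long stone overhangs at both ends. Either stone may be in either groove.
- case: Open wooden stone case fixed to the bench on the other side, 176 (own x) x 82 mm. Origin: underside centre. Board 12 mm thick with lips 6 mm high (tops 18 mm above the bench) round a pocket 162 x 69 mm; the stone in it stands 22 mm proud of the lips. Lid hinged at the short end at own +x (away from the robot). At own -x a steel spring-roller catch, 22 mm high, reaches 28 mm beyond the end.
- pocket (a point): Centre of the pocket floor, 12 mm above the bench; the stone's centre belongs 14 mm above it, its x along the case's x (either way round).
- case_hinge (a point): Hinge line of the lid: 90 mm along own +x from the case's centre, 18 mm above the bench, along the case's y. The lid's flat outer face lies 32 mm from this line and reaches from 2 to 178 mm along the lid from it.
- lid (a joint): Lid angle in rad: 0 fully shut, 1.57 upright; starts open at 1.5 to 1.75. Hollow wooden shell 176 x 82 mm, 32 mm deep; shut, its flat top is 50 mm above the bench. Stiff hinge (0.3 N m friction): it stays where it is left and must be pushed all the way. The catch resists from about 0.07 to 0.03 rad (10 to 12 N at the free end), then pulls it home.
- lid_end (a point): Middle of the outer face's edge at the lid's free end (178 mm from the hinge line, 32 mm to its outer side). Shut, it is the edge of the top above the catch.
- hammer: Bystander: hammer 240 mm long, lying at the far side of the bench. Origin under its middle.
- tin: Bystander: flat metal tin, 72 mm across, 45 mm high, near the robot in the middle. Origin: underside centre.
- dressing: Bystander: amber bottle, 60 mm across, 120 mm high, at the far left. Origin: underside centre.
- awl: Bystander: driver with a handle, 160 mm long, lying in the middle of the bench, beyond the space between rack and case. Origin under its middle.
- last: Bystander: grey shoe last, 225 mm long, 120 mm high, at the far right. Origin under its middle.
- heel: Bystander: black rubber heel block 75 x 70 x 30 mm, on the left. Origin: underside centre.

How it is judged:
On the way, in this order (a step that is already met when the one before it is completed fails the run):
1. the long stone lies flat in the case's pocket, let go, with the lid still open (x of stone_mid in the frame of case between -0.012 and 0.012 m and y of stone_mid in the frame of case between -0.013 and 0.013 m and z of stone_mid in the frame of case between 0.02 and 0.031 m and contact force between the fingers and stone below 0.1 N and linear speed of stone below 0.03 m/s and value of joint lid above 0.5 rad), for 0.2 s.
2. the lid is shut past its catch (x of stone_mid in the frame of case between -0.012 and 0.012 m and y of stone_mid in the frame of case between -0.013 and 0.013 m and z of stone_mid in the frame of case between 0.02 and 0.031 m and value of joint lid below 0.015 rad), for 0.2 s.
At the end, for the whole second after the job is handed in: The long stone rests flat in the case's pocket (centre within 12 mm lengthwise and 13 mm crosswise of the pocket's centre, 20 to 31 mm above the bench), and the lid is shut past its catch (angle below 0.015 rad) (all of step 2 and linear speed of stone below 0.02 m/s); the robot touches nothing.
It fails at once if the long stone is dropped or thrown (moves faster than 0.9 m/s out of the fingers, a free fall of about 40 mm; tipping it over from its edge is allowed) (linear speed of stone above 0.9 m/s and contact force between the fingers and stone below 0.1 N).
It fails at once if a bystander is moved by more than 30 mm (distance of any of slip, hammer, tin, dressing, awl, last, heel from where it was at the start of the episode above 0.03 m).
It also fails if it takes over 72 s, if anything falls off the work surface, if the arm or the gripper's body presses on something with over 40 N, if the wrist force passes 120 N, or if a joint passes its speed limit or range.

## Working session

There is one attempt and no reset: what is moved stays moved. The work goes in short steps, Python scripts to look and compute and a shell command to move; the robot and the scene stay as the last step left them, time stands still between calls to the robot, and variables do not carry over. Pictures are saved under pics/ and viewed, and the job is handed in when it is done.

```bash
ls; mkdir -p pics
python3 - <<'E'
from cell import readout, cams
import cv2
print(readout.observe())
for n in ["scene","top","wrist"]:
    c=cams.read_camera(n); cv2.imwrite(f"pics/{n}0.png",c["color"][...,::-1])
    print(n,{k:v for k,v in c.items() if k!="color"})
E
```

```text
pics
{'time': 0.0, 'qpos': array([-1.43703039e+00,  3.42746593e-01,  1.52500829e+00,  1.52861751e-05,
        1.27537331e+00, -1.45999229e-01]), 'qvel': array([ 0.00026864, -0.00061081, -0.00160779, -0.00101517, -0.00205839,
        0.00042354]), 'joint_efforts': array([ 1.54196012e-03, -4.31229115e+01, -2.44216686e+01,  7.19773024e-02,
        5.60502650e-02, -1.21295593e-04]), 'tool_pos': array([ 0.14497518, -0.50445641,  0.4040354 ]), 'tool_rot': array([-1.72631449,  1.56926072,  1.69503887]), 'contact_force': array([ 0.29454855,  0.40638578, -0.37894863]), 'torque': array([-0.01019149, -0.01626664, -0.0413216 ]), 'opening': 0.091698073814878}
scene {'fx': 422.83490287024614, 'fy': 422.83490287024614, 'cx': 316.6566236943893, 'cy': 194.61606617962397, 'dist_coeffs': array([-0.1089809,  0.       ,  0.       ,  0.       ,  0.       ]), 'world_to_cam': array([[ 0.3320472 ,  0.94320792, -0.01017205, -0.21753508],
       [ 0.52390136, -0.19338056, -0.82953681, -0.27597478],
       [-0.78439277,  0.27011622, -0.55835939,  1.76974693],
       [ 0.        ,  0.        ,  0.        ,  1.  
[... 323 characters left out ...]
11146955,  0.59931874],
       [ 0.11218861, -0.02424416, -0.99339113,  1.13575034],
       [ 0.        ,  0.        ,  0.        ,  1.        ]])}
wrist {'fx': 283.0903103045523, 'fy': 283.0903103045523, 'cx': 315.3708488951099, 'cy': 197.41785278749205, 'dist_coeffs': array([-0.03822483,  0.        ,  0.        ,  0.        ,  0.        ]), 'T_tool_cam': array([[-1.29169482e-04, -2.94397315e-01,  9.55683109e-01,
         1.94518694e-02],
       [ 9.99999828e-01, -5.85463813e-04, -4.51922965e-05,
        -2.34607869e-05],
       [ 5.72822368e-04,  9.55682938e-01,  2.94397340e-01,
        -8.15063118e-02],
       [ 0.00000000e+00,  0.00000000e+00,  0.00000000e+00,
         1.00000000e+00]])}
```

View pics/scene0.png

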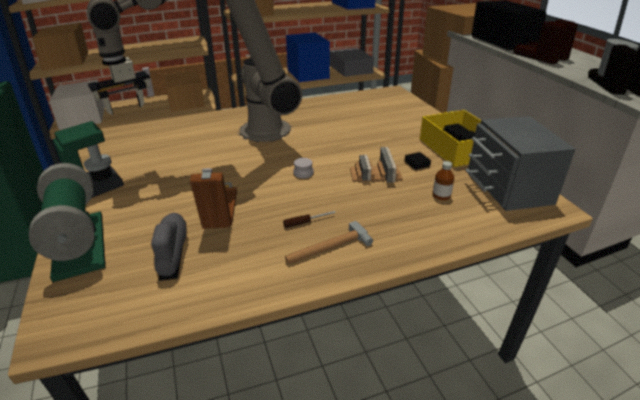

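View pics/top0.png

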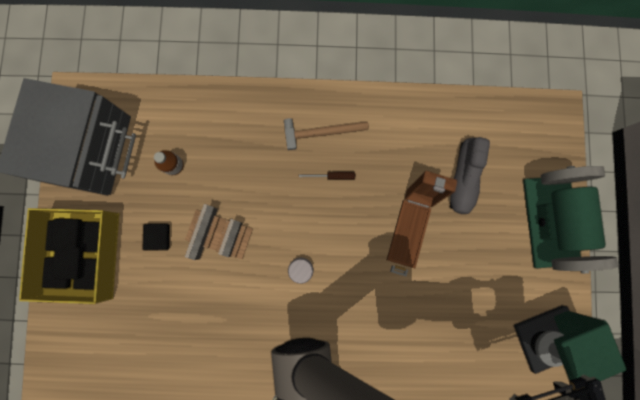

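View pics/wrist0.png

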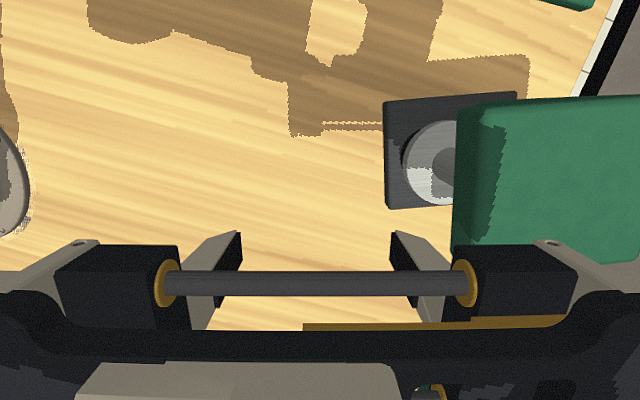

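The scene image has the rack with both stones at (375,165) and the upright lid of the case at (210,200). The top image has the long stone running (208,206)–(192,257), the slip (237,220)–(226,255), the case board (390–432,195–272), the tin at (301,270) and the heel at (156,236). I'll measure from the top view first.

```bash
cat > h.py <<'E'
import numpy as np, cv2
from cell import readout, cams
from scipy.spatial.transform import Rotation as R
def save(c,n,roi=None,s=1):
    im=c["color"][...,::-1]
    if roi: x0,y0,x1,y1=roi; im=im[y0:y1,x0:x1]
    im=cv2.resize(im,None,fx=s,fy=s,interpolation=cv2.INTER_CUBIC); cv2.imwrite("pics/"+n,im)
def get(n):
    st=readout.observe(); c=cams.read_camera(n)
    if n=="wrist":
        T=np.eye(4); T[:3,:3]=R.from_euler("xyz",st["tool_rot"]).as_matrix(); T[:3,3]=st["tool_pos"]
        c["world_to_cam"]=np.linalg.inv(T@c["T_tool_cam"])
    c["K"]=np.array([[c["fx"],0,c["cx"]],[0,c["fy"],c["cy"]],[0,0,1]])
    return c
def ray(c,px):
    p=cv2.undistortPoints(np.array(px,float).reshape(-1,1,2),c["K"],c["dist_coeffs"]).reshape(-1,2)
    M=np.linalg.inv(c["world_to_cam"]); d=np.c_[p,np.ones(len(p))]@M[:3,:3].T
    return M[:3,3],d
def plane(c,px,z):
    o,d=ray(c,px); return o+d*((z-o[2])/d[:,2])[:,None]
def proj(c,P):
    w=c["world_to_cam"]; r,_=cv2.Rodrigues(w[:3,:3])
    return cv2.projectPoints(np.array(P,float).reshape(-1,3),r,w[:3,3],c["K"],c["dist_coeffs"])[0].reshape(-1,2)
E
python3 - <<'E'
from h import *
c=get("top")
save(c,"rack1.png",(130,180,270,280),5)
save(c,"case1.png",(370,130,500,290),3.7)
E
```

```text
(no output)
```

View pics/rack1.png

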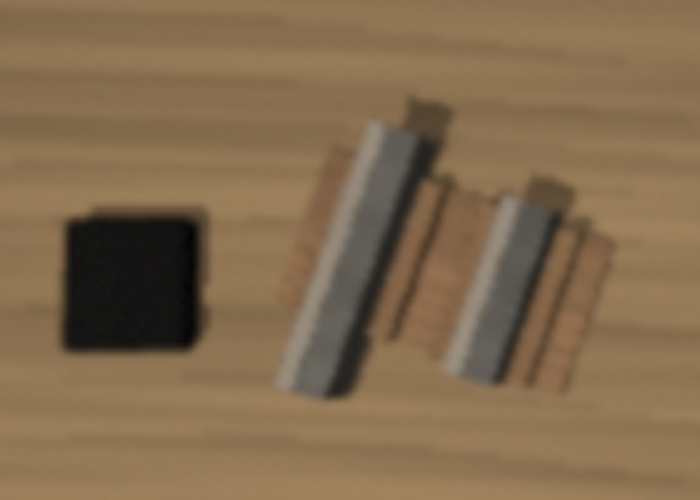

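View pics/case1.png

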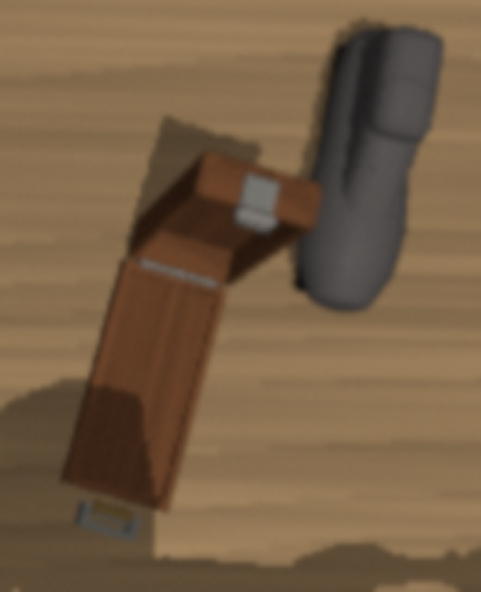

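Run:
```python
from h import *
c=get("top")
f=lambda L,o,s:np.array(L)/s+np.array(o)-0.5+0.5/s
st=plane(c,f([(370,122),(425,135),(325,397),(278,385)],(130,180),5),0.063)
print("stone",st.round(4),st.mean(0).round(4))
e=(st[0]+st[1]-st[2]-st[3])/2; print(np.linalg.norm(e),np.arctan2(e[1],e[0]),np.linalg.norm(st[0]-st[1]))
sl=plane(c,f([(503,197),(556,210),(495,383),(446,370)],(130,180),5),0.053)
print("slip",sl.mean(0).round(4)); e=(sl[0]+sl[1]-sl[2]-sl[3])/2; print(np.linalg.norm(e),np.arctan2(e[1],e[0]))
ca=plane(c,f([(125,262),(225,287),(165,510),(62,480)],(370,130),3.7),0.018)
e=(ca[0]+ca[1]-ca[2]-ca[3])/2
print("case",ca.round(4),ca.mean(0).round(4),np.linalg.norm(e),np.arctan2(e[1],e[0]),np.linalg.norm(ca[2]-ca[3]))
hb=plane(c,[(156,236),(301,270),(168,161)],0.03);print("heel tin dressing",hb.round(3))
```

```text
stone [[0.5651 0.3042 0.063 ]
 [0.559  0.2743 0.063 ]
 [0.4181 0.3199 0.063 ]
 [0.4236 0.3452 0.063 ]] [0.4914 0.3109 0.063 ]
0.14769133569397305 -0.29788655386816143 0.03054618302700851
slip [0.4775 0.2318 0.053 ]
0.09742819120679355 -0.2826458160246729
case [[ 0.5953 -0.2455  0.018 ]
 [ 0.5783 -0.3229  0.018 ]
 [ 0.4084 -0.2771  0.018 ]
 [ 0.429  -0.1987  0.018 ]] [ 0.5027 -0.2611  0.018 ] 0.17437986198204405 -0.26897438244567723 0.08102422242141633
heel tin dressing [[0.476 0.438 0.03 ]
 [0.395 0.038 0.03 ]
 [0.686 0.419 0.03 ]]
```

```bash
cat >> h.py <<'E'
def tool():
    s=readout.observe(); M=R.from_euler("xyz",s["tool_rot"]).as_matrix()
    a=np.arctan2(M[1,1],M[0,1])
    print("t",round(s["time"],2),"tcp",s["tool_pos"].round(4),"xax",M[:,0].round(3),"jaw yaw",round(a,4),"F",s["contact_force"].round(1),"open",round(s["opening"],4),"q6",round(s["qpos"][5],2))
E
python3 -c "
from h import *
tool()"
python3 -m inch '27 27 0 0 1; 30 30 0 0 1;28 28 0 0 1;28 28 0 0 1;28 26 0 0 1;28 26 0 0 1;28 26 0 0 1;28 26 0 0 1'
python3 -c "
from h import *
tool()"
```

```text
t 0.25 tcp [ 0.145  -0.5045  0.4044] xax [-0.     0.001 -1.   ] jaw yaw -1.291 F [-0.8  0.2 -0.1] open 0.0914 q6 -0.15
time: 0.92
tool_pos: [0.3705, -0.2865, 0.4049]
tool_rot: [1.827, 1.57, -1.035]
contact_force: [0.8, -1.0, -0.6]
opening: 0.0914
t 0.92 tcp [ 0.3705 -0.2865  0.4049] xax [ 0. -0. -1.] jaw yaw -1.2912 F [ 0.8 -1.  -0.6] open 0.0914 q6 0.47
```

```bash
python3 -m inch '10 10 0 -0.11 1; 10 10 0 -0.11 1;10 0 0 -0.11 1;10 0 0 -0.11 1;10 0 0 -0.11 1;0 0 0 0 1'
python3 - <<'E'
from h import *
tool()
c=get("wrist"); save(c,"w1.png"); print(np.linalg.inv(c["world_to_cam"])[:3].round(3))
E
```

```text
time: 1.42
tool_pos: [0.4206, -0.268, 0.4046]
tool_rot: [-3.125, 1.57, -0.257]
contact_force: [0.3, 0.5, -0.3]
opening: 0.092
t 1.42 tcp [ 0.4206 -0.268   0.4046] xax [ 0.001 -0.    -1.   ] jaw yaw -1.8439 F [ 0.3  0.5 -0.3] open 0.092 q6 1.12
[[-0.27  -0.92  -0.283  0.499]
 [-0.963  0.258  0.08  -0.289]
 [-0.     0.294 -0.956  0.385]]
```

View pics/w1.png

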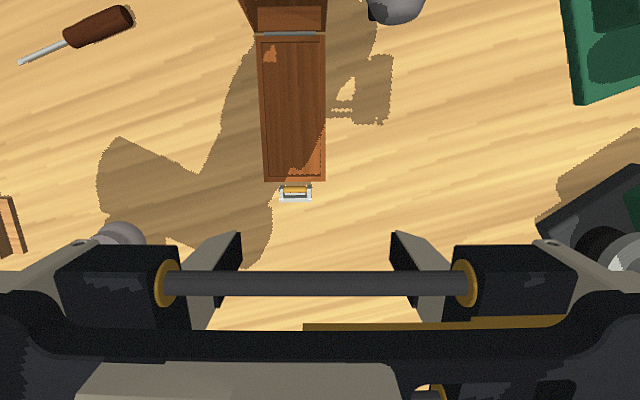

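Run:
```python
from h import *
c=get("wrist"); save(c,"w2.png",(230,0,360,220),3.5)
```

```text
(no output)
```

View pics/w2.png

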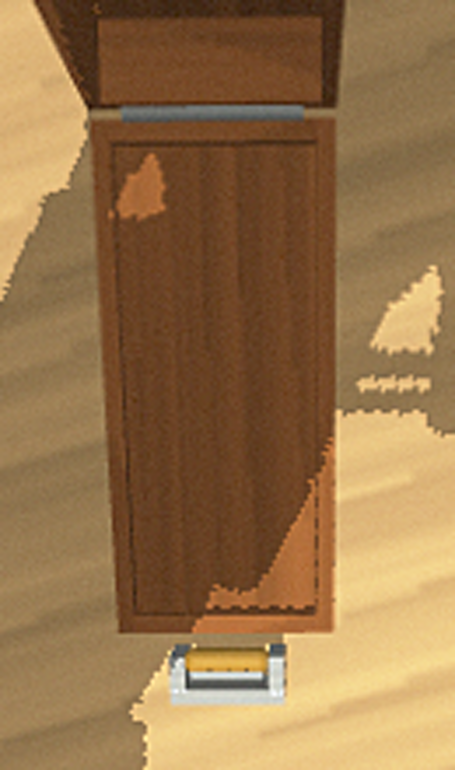

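Run:
```python
from h import *
c=get("wrist")
f=lambda L,o,s:np.array(L)/s+np.array(o)-0.5+0.5/s
for n,L in (("outer",[(91,122),(335,122),(333,632),(119,632)]),("inner",[(113,143),(319,143),(317,612),(134,613)])):
    ca=plane(c,f(L,(230,0),3.5),0.018)
    e=(ca[0]+ca[1]-ca[2]-ca[3])/2; w=(ca[0]+ca[3]-ca[1]-ca[2])/2
    print(n,ca.mean(0).round(4),"L",np.linalg.norm(e),"yaw",np.arctan2(e[1],e[0]),"W",np.linalg.norm(w),np.arctan2(w[1],w[0])-np.pi/2)
```

```text
outer [ 0.5036 -0.2603  0.018 ] L 0.1747733668010493 yaw -0.26210346766062337 W 0.08142006119702264 -0.2686899472108306
inner [ 0.5041 -0.2609  0.018 ] L 0.16075819083739218 yaw -0.2672931653499505 W 0.06913834817946748 -0.2658212624330769
```

```bash
for i in 1; do python3 -m inch '0 40 0 0 1;0 41 0 0 1;0 41 0 0 1;0 41 0 0 1;0 41 0 0 1;0 41 0 0 1;0 41 0 0 1;0 41 0 0 1'; done
python3 -m inch '0 41 0 0 1;0 41 0 0 1;0 41 0 0 1;0 41 0 0 1;0 41 0 0 1;0 40 0 0 1;0 5 0 -0.02 1;0 0 0 0 1'
python3 - <<'E'
from h import *
tool()
c=get("wrist"); save(c,"w3.png")
E
```

```text
time: 2.23
tool_pos: [0.4184, 0.0603, 0.405]
tool_rot: [2.949, 1.57, -0.461]
contact_force: [2.2, -0.2, 0.1]
opening: 0.0918
time: 2.9
tool_pos: [0.4188, 0.3105, 0.4044]
tool_rot: [0.651, 1.57, -2.776]
contact_force: [-0.3, -0.7, -0.9]
opening: 0.0916
t 2.9 tcp [0.4188 0.3105 0.4044] xax [-0.001 -0.    -1.   ] jaw yaw -1.856 F [-0.3 -0.7 -0.9] open 0.0916 q6 2.35
```

View pics/w3.png

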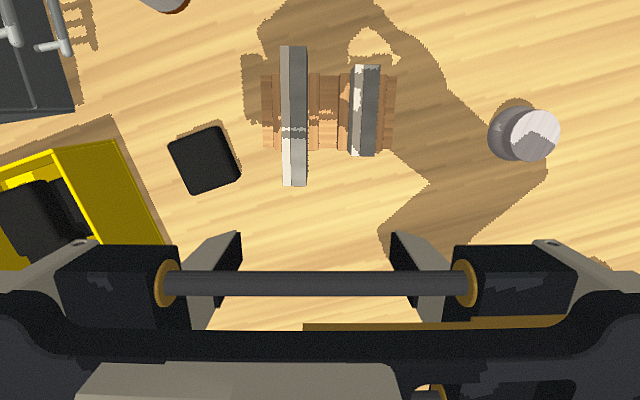

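Run:
```python
from h import *
c=get("wrist"); save(c,"w4.png",(250,30,400,200),4)
```

```text
(no output)
```

View pics/w4.png

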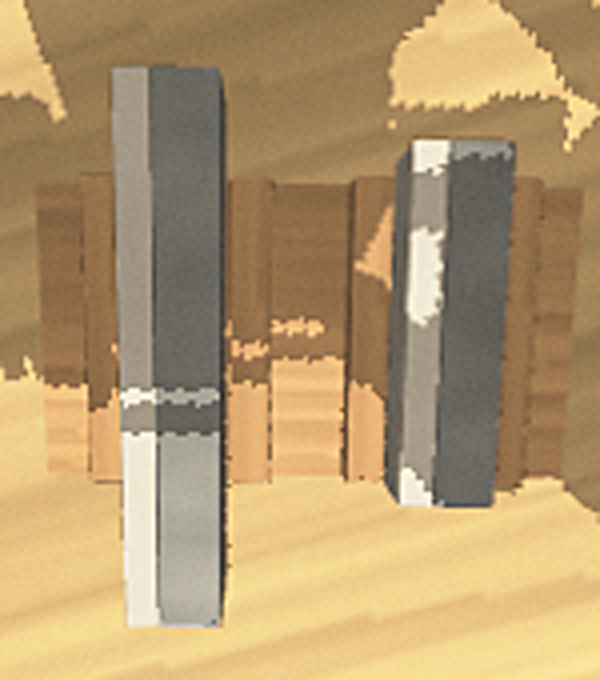

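Run:
```python
from h import *
c=get("wrist")
f=lambda L,o,s:np.array(L)/s+np.array(o)-0.5+0.5/s
for n,L,z in (("stone",[(112,68),(220,68),(218,626),(127,627)],.063),("slip",[(411,141),(514,141),(493,505),(400,505)],.053)):
    ca=plane(c,f(L,(250,30),4),z)
    e=(ca[0]+ca[1]-ca[2]-ca[3])/2; w=(ca[0]+ca[3]-ca[1]-ca[2])/2
    print(n,ca.mean(0).round(4),"L",np.linalg.norm(e),"yaw",np.arctan2(e[1],e[0]),"W",np.linalg.norm(w),np.arctan2(w[1],w[0])-np.pi/2)
tool()
```

```text
stone [0.4941 0.3136 0.063 ] L 0.1492000903032609 yaw -0.29912709626002254 W 0.027337558534636375 -0.28480587493137444
slip [0.4802 0.2344 0.053 ] L 0.09892053881331977 yaw -0.28840222094092355 W 0.02766699004995456 -0.2845810348956852
t 3.05 tcp [0.4194 0.3078 0.4047] xax [-0.    -0.001 -1.   ] jaw yaw -1.8602 F [ 0.6 -0.5  0.9] open 0.0917 q6 2.35
```

```bash
python3 -m inch '37 2 0 0 0.65;37 2 0 0 0.65;0 0 -40 0 0.65;0 0 -40 0 0.65;0 0 -40 0 0.65;0 0 -30 0 0.65;0 0 0 0 0.65'
python3 - <<'E'
from h import *
tool()
c=get("wrist"); save(c,"w5.png"); c=get("scene"); save(c,"s5.png",(270,80,470,230),4)
E
```

```text
time: 3.63
tool_pos: [0.492, 0.31, 0.2488]
tool_rot: [0.746, 1.558, -2.688]
contact_force: [-1.6, -0.5, -0.7]
opening: 0.0598
t 3.63 tcp [0.492  0.31   0.2488] xax [-0.011 -0.005 -1.   ] jaw yaw -1.8626 F [-1.6 -0.5 -0.7] open 0.0598 q6 2.29
```

View pics/w5.png

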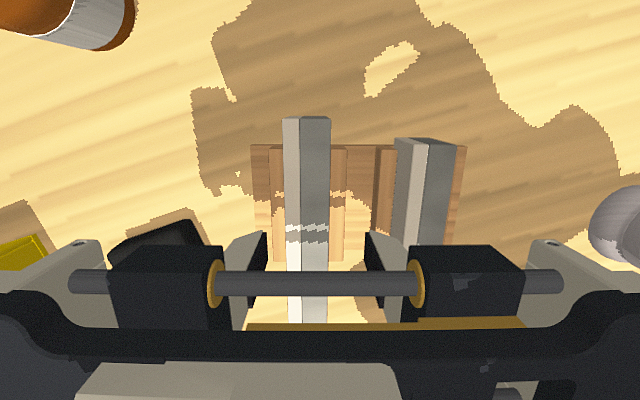

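View pics/s5.png

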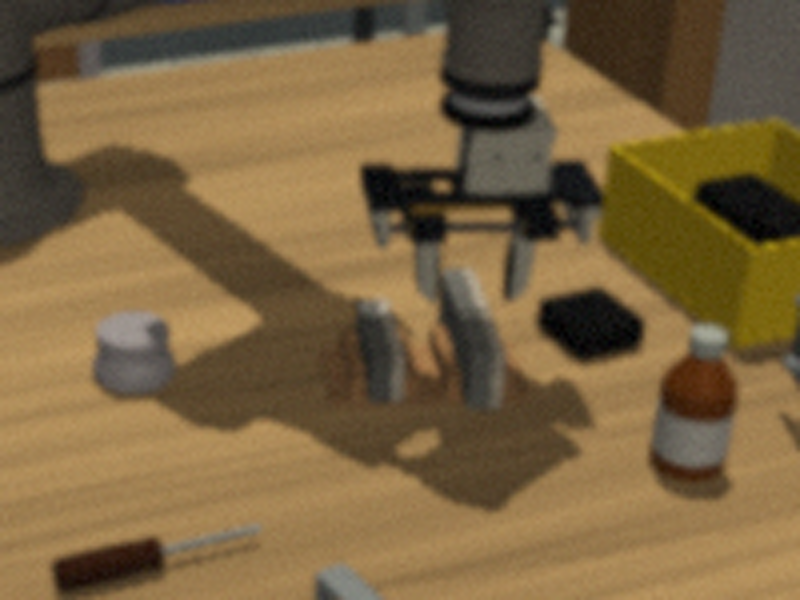

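```bash
python3 -m inch '1 3 -20 0 0.65;0 0 -17 0 0.65;0 0 0 0 0.65;0 0 0 0 0.3;0 0 0 0 0.15;0 0 0 0 0.15;0 0 0 0 0.15;0 0 0 0 0.15' 40
python3 - <<'E'
from h import *
tool()
E
```

```text
time: 4.4
tool_pos: [0.4947, 0.3158, 0.2188]
tool_rot: [-2.789, 1.57, 0.063]
contact_force: [-0.3, -4.5, 3.5]
opening: 0.0311
t 4.4 tcp [0.4947 0.3158 0.2188] xax [ 0.001  0.    -1.   ] jaw yaw -1.8608 F [-0.3 -4.5  3.5] open 0.0311 q6 2.3
```

```bash
python3 -m inch '0 0 0 0 0.5;0 0 0 0 0.5;0 0 -8 0 0.5;0 0 0 0 0.5;0 0 0 0 0.15;0 0 0 0 0.15;0 0 0 0 0.15;0 0 0 0 0.15' 40
python3 -m inch '0 0 0 0 0.15;0 0 0 0 0.15'
python3 - <<'E'
from h import *
tool()
E
```

```text
time: 5.07
tool_pos: [0.4944, 0.3155, 0.2097]
tool_rot: [1.23, 1.569, -2.202]
contact_force: [-0.7, -4.5, 1.3]
opening: 0.0275
time: 5.23
tool_pos: [0.4944, 0.3155, 0.2097]
tool_rot: [1.254, 1.57, -2.178]
contact_force: [-1.0, -4.7, 0.2]
opening: 0.0281
t 5.23 tcp [0.4944 0.3155 0.2097] xax [-0.001 -0.001 -1.   ] jaw yaw -1.8609 F [-1.  -4.7  0.2] open 0.0281 q6 2.3
```

```bash
python3 -m inch '0 0 15 0 0.15;0 0 25 0 0.15;0 0 25 0 0.15;0 0 20 0 0.15;0 0 0 0 0.15'
python3 - <<'E'
from h import *
tool()
c=get("scene"); save(c,"s6.png",(270,50,470,200),4)
c=get("top"); print("awl",plane(c,[(300,175),(355,176)],0.01).round(3),"hammer",plane(c,[(290,148)],0.01).round(3))
E
```

```text
time: 5.65
tool_pos: [0.4953, 0.3167, 0.2984]
tool_rot: [-2.336, 1.563, 0.516]
contact_force: [1.7, 0.0, -5.6]
opening: 0.0283
t 5.65 tcp [0.4953 0.3167 0.2984] xax [ 0.007  0.004 -1.   ] jaw yaw -1.8609 F [ 1.7  0.  -5.6] open 0.0283 q6 2.3
awl [[ 0.66   0.049  0.01 ]
 [ 0.662 -0.108  0.01 ]] hammer [[0.738 0.08  0.01 ]]
```

View pics/s6.png

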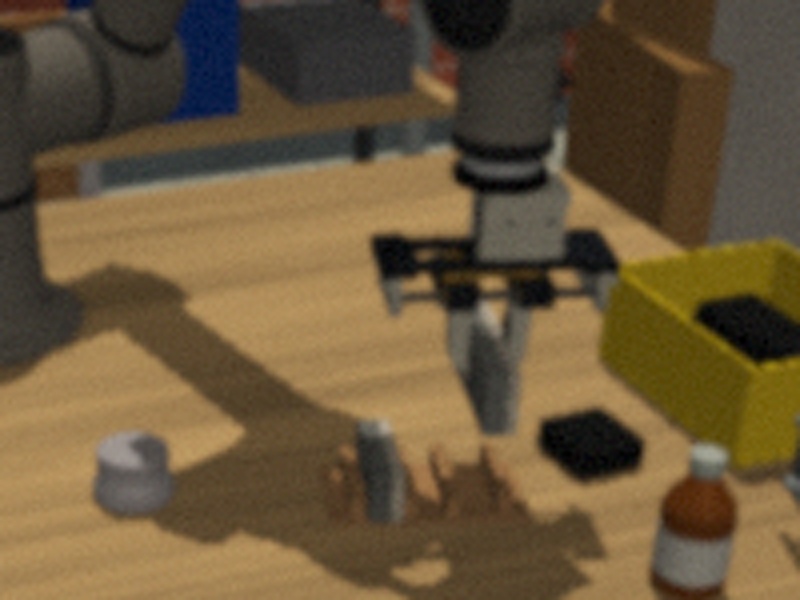

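```bash
python3 -m inch '3 -30 0 0 0.15;3 -41 0 0 0.15;3 -41 0 0 0.15;3 -41 0 0 0.15;3 -41 0 0 0.15;3 -41 0 0 0.15;2 -41 0 0 0.15;0 -41 0 0.0 0.15'
python3 -m inch '0 -28 0 0 0.15;0 0 0 0 0.15;0 0 -40 0 0.15;0 0 -25 0 0.15;0 0 -15 0 0.15;0 0 0 0 0.15'
python3 - <<'E'
from h import *
tool()
c=get("scene"); save(c,"s7.png",(200,80,400,230),4)
c=get("wrist"); save(c,"w7.png")
E
```

```text
time: 6.42
tool_pos: [0.5138, -0.0029, 0.2925]
tool_rot: [0.071, 1.567, 2.922]
contact_force: [0.7, -0.6, -5.5]
opening: 0.0279
time: 6.92
tool_pos: [0.5123, -0.0286, 0.2097]
tool_rot: [0.069, 1.56, 2.92]
contact_force: [-1.1, 0.6, -5.4]
opening: 0.0279
t 6.92 tcp [ 0.5123 -0.0286  0.2097] xax [-0.01   0.002 -1.   ] jaw yaw -1.8614 F [-1.1  0.6 -5.4] open 0.0279 q6 1.66
```

View pics/s7.png

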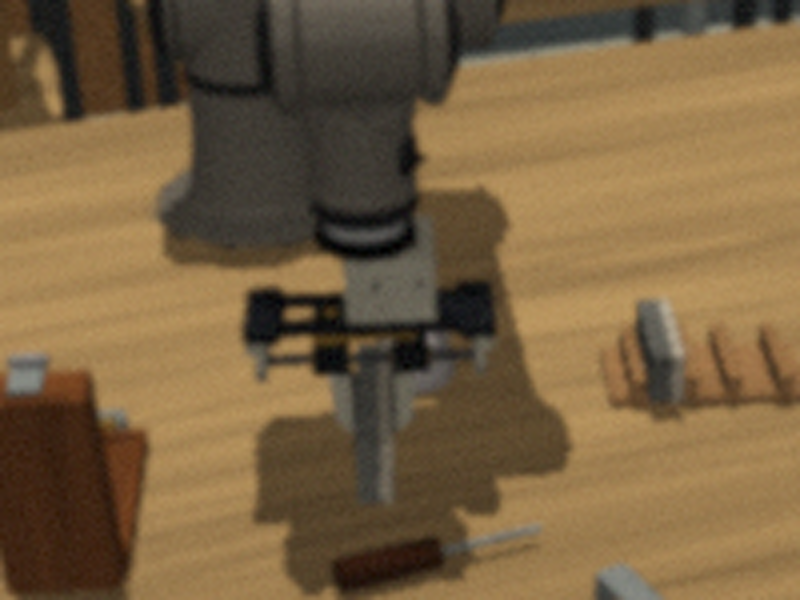

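View pics/w7.png

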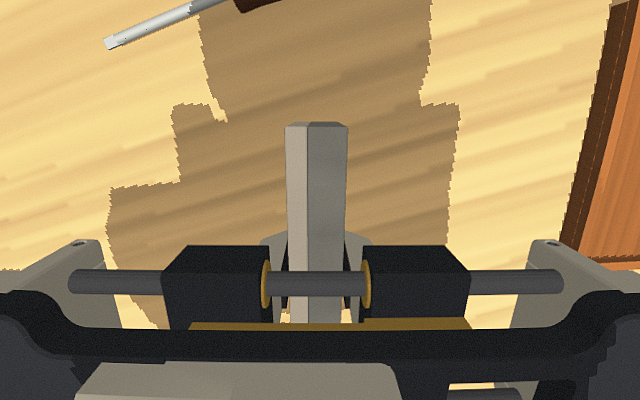

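```bash
python3 -m inch '0 0 0 0 0.15;0 0 -4 0 0.15;0 0 0 0 0.15'; python3 -m inch '0 0 -2 0 0.15;0 0 0 0 0.15;0 0 0 0 0.15'
```

```text
time: 7.27
tool_pos: [0.5146, -0.029, 0.2111]
tool_rot: [-3.12, 1.57, -0.268]
contact_force: [-0.5, -0.3, -5.0]
opening: 0.0276
time: 7.52
tool_pos: [0.5145, -0.0291, 0.209]
tool_rot: [3.008, 1.57, -0.423]
contact_force: [0.3, -0.5, -5.6]
opening: 0.0277
```

```bash
python3 -m inch '0 0 -3 0 0.15;0 0 0 0 0.15;0 0 0 0 0.15'; python3 -m inch '0 0 -2 0 0.15;0 0 0 0 0.15;0 0 0 0 0.15';python3 -m inch '0 0 -1 0 0.15;0 0 0 0 0.15;0 0 0 0 0.15'
```

```text
time: 7.77
tool_pos: [0.5144, -0.0291, 0.2056]
tool_rot: [0.239, 1.57, 3.09]
contact_force: [1.0, -0.2, -5.7]
opening: 0.0281
time: 8.02
tool_pos: [0.5144, -0.0291, 0.2036]
tool_rot: [0.327, 1.57, -3.104]
contact_force: [0.2, -0.3, -6.3]
opening: 0.0279
time: 8.27
tool_pos: [0.5145, -0.0291, 0.2027]
tool_rot: [0.609, 1.571, -2.823]
contact_force: [-0.1, -0.2, -5.4]
opening: 0.0277
```

```bash
python3 -m inch '0 0 -1 0 0.15;0 0 0 0 0.15;0 0 0 0 0.15'; python3 -m inch '0 0 -1 0 0.15;0 0 0 0 0.15;0 0 0 0 0.15'
```

```text
time: 8.52
tool_pos: [0.5145, -0.0291, 0.2018]
tool_rot: [2.238, 1.571, -1.194]
contact_force: [0.5, 0.0, -5.1]
opening: 0.0278
time: 8.77
tool_pos: [0.5145, -0.0291, 0.2017]
tool_rot: [3.041, 1.57, -0.391]
contact_force: [-2.9, 0.5, 5.8]
opening: 0.0278
```

```bash
python3 -m inch '0 0 0 0 0.5;0 0 0 0 1;0 0 0 0 1;0 0 0 0 1;0 0 10 0 1;0 0 12 0 1;0 0 0 0 1'; python3 -m inch '-4 -14 0 0 1;-4 -13 0 0 1;0 0 0 0 1'
python3 - <<'E'
from h import *
tool()
c=get("scene"); save(c,"s8.png",(220,100,380,220),4.5)
c=get("wrist"); save(c,"w8.png")
E
```

```text
time: 9.35
tool_pos: [0.5153, -0.0292, 0.225]
tool_rot: [-3.083, 1.567, -0.232]
contact_force: [0.8, 0.8, -0.1]
opening: 0.0696
time: 9.6
tool_pos: [0.5062, -0.0574, 0.2229]
tool_rot: [2.387, 1.57, -1.046]
contact_force: [0.0, -0.1, 0.2]
opening: 0.0889
t 9.6 tcp [ 0.5062 -0.0574  0.2229] xax [ 0.    -0.001 -1.   ] jaw yaw -1.8623 F [ 0.  -0.1  0.2] open 0.0889 q6 1.6
```

View pics/s8.png

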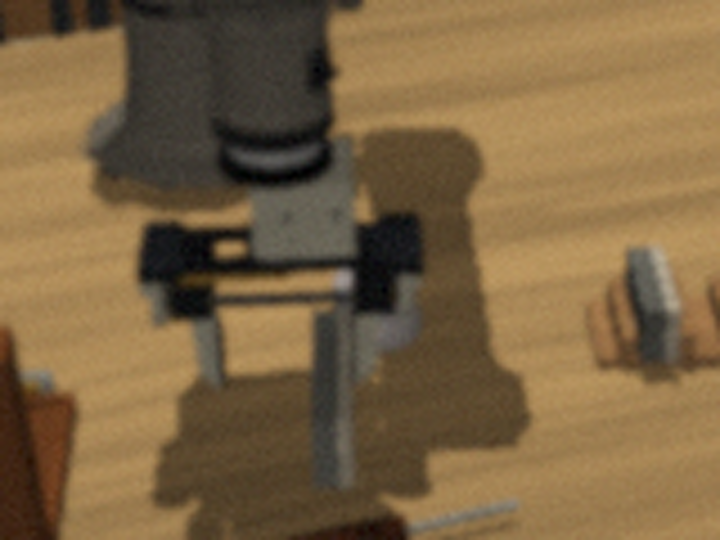

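View pics/w8.png

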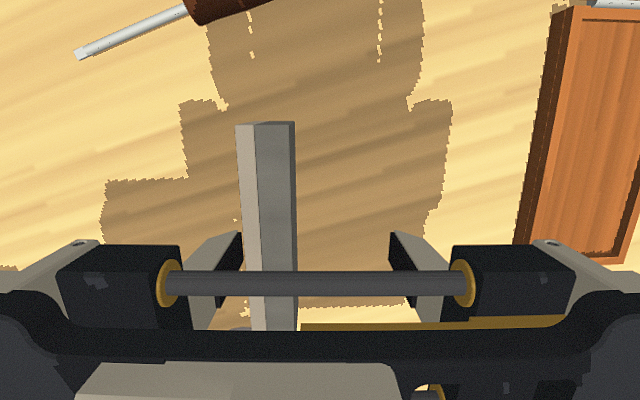

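Stone stands on edge, the left finger almost touching its face (x≈240). Now a slow push to tip it over.

```bash
python3 -m inch '-1 -4 0 0 1;-1 -4 0 0 1;-1 -4 0 0 1;-1 -4 0 0 1;-1 -3 0 0 1'
python3 - <<'E'
from h import *
tool()
c=get("wrist"); save(c,"w9.png")
E
```

```text
time: 10.12
tool_pos: [0.5015, -0.0755, 0.2228]
tool_rot: [2.319, 1.57, -1.113]
contact_force: [0.1, 1.0, 1.1]
opening: 0.0921
t 10.12 tcp [ 0.5015 -0.0755  0.2228] xax [ 0. -0. -1.] jaw yaw -1.8608 F [0.1 1.  1.1] open 0.0921 q6 1.56
```

View pics/w9.png

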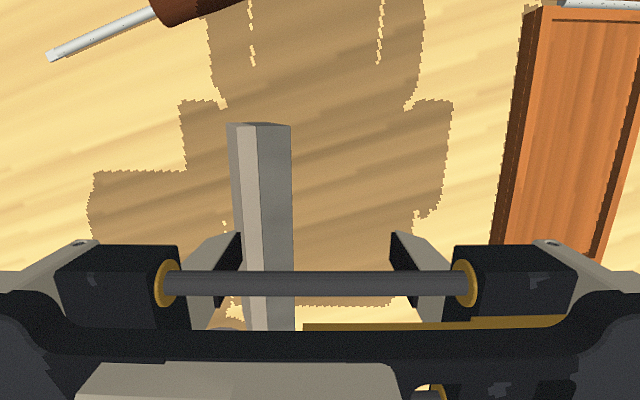

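```bash
python3 -m inch '-1 -3 0 0 1;-1 -3 0 0 1;-1 -3 0 0 1;0 0 0 0 1;0 0 0 0 1'
python3 - <<'E'
from h import *
tool()
c=get("wrist"); save(c,"w10.png")
E
```

```text
time: 10.58
tool_pos: [0.4984, -0.0843, 0.2227]
tool_rot: [0.56, 1.571, -2.873]
contact_force: [1.1, -0.1, -0.5]
opening: 0.0918
t 10.58 tcp [ 0.4984 -0.0843  0.2227] xax [-0. -0. -1.] jaw yaw -1.8615 F [ 1.1 -0.1 -0.5] open 0.0918 q6 1.54
```

View pics/w10.png

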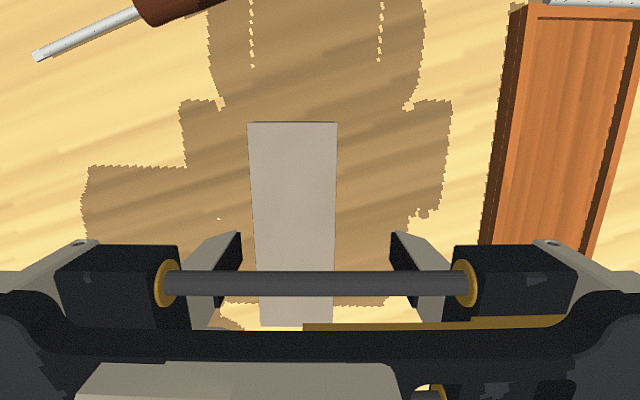

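The stone lies flat between the fingers: its far corners are at (248,122) and (337,122), and its near edge at row ≈326.

Run:
```python
from h import *
c=get("wrist"); tool()
save(c,"w11.png",(230,100,360,340),2.5)
far=plane(c,[(248,122),(337,122)],0.028); near=plane(c,[(260,326),(333,326)],0.028)
print(far,near, far.mean(0)); e=far.mean(0)-near.mean(0); print(np.linalg.norm(e),np.arctan2(e[1],e[0]),np.linalg.norm(far[0]-far[1]))
w=far[0]-far[1];print(np.arctan2(w[1],w[0])-np.pi/2, (far.mean(0)+near.mean(0))/2)
```

```text
t 10.68 tcp [ 0.4985 -0.0841  0.2227] xax [-0. -0. -1.] jaw yaw -1.8611 F [ 0.3 -0.5  0.3] open 0.092 q6 1.54
[[ 0.58187302 -0.06599155  0.028     ]
 [ 0.56643929 -0.11722376  0.028     ]] [[ 0.43868151 -0.02137259  0.028     ]
 [ 0.42290467 -0.07467743  0.028     ]] [ 0.57415616 -0.09160766  0.028     ]
0.14984130213060162 -0.29512421028367125 0.0535064414147892
-0.29260357611988197 [ 0.50247462 -0.06981633  0.028     ]
```

View pics/w11.png

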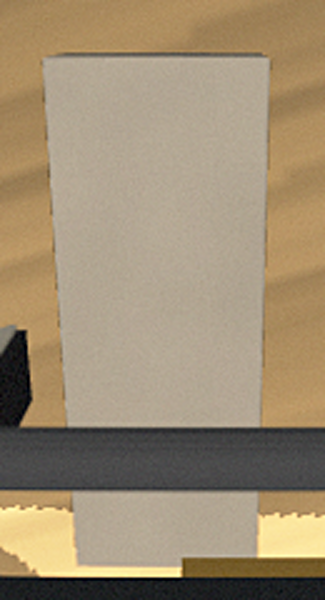

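```bash
python3 -m inch '2 7 0 0 1;2 7 0 0 1;0 0 -20 0 1;0 0 -15 0 1;0 0 0 0 1;0 0 0 0 0.5;0 0 0 0 0.45;0 0 0 0 0.4'; python3 -m inch '0 0 0 0 0.4;0 0 0 0 0.4;0 0 0 0 0.4;0 0 0 0 0.4' 45
python3 - <<'E'
from h import *
tool()
c=get("wrist"); save(c,"w12.png")
E
```

```text
time: 11.35
tool_pos: [0.5029, -0.07, 0.1886]
tool_rot: [3.113, 1.569, -0.319]
contact_force: [0.0, 0.0, 0.1]
opening: 0.0764
time: 11.68
tool_pos: [0.5026, -0.0702, 0.1882]
tool_rot: [2.896, 1.57, -0.536]
contact_force: [-0.4, -0.7, 2.9]
opening: 0.0544
t 11.68 tcp [ 0.5026 -0.0702  0.1882] xax [ 0.001 -0.    -1.   ] jaw yaw -1.8611 F [-0.4 -0.7  2.9] open 0.0544 q6 1.57
```

View pics/w12.png

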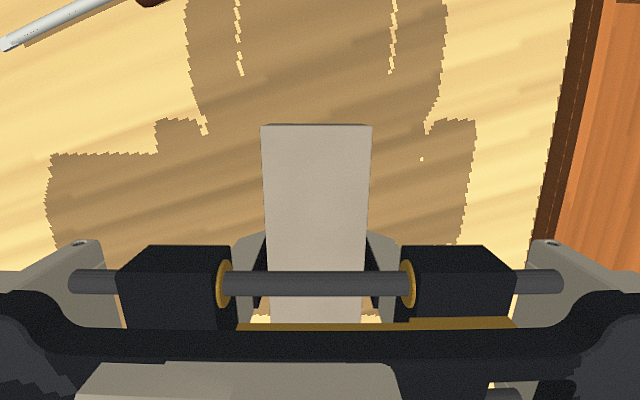

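```bash
python3 -m inch '0 0 10 0 0.4;0 0 20 0 0.4;0 0 30 0 0.4;0 0 10 0 0.4;0 0 0 0 0.4;0 0 0 0 0.4'
python3 - <<'E'
from h import *
tool()
c=get("wrist"); save(c,"w13.png")
st=readout.observe(); zt=st["tool_pos"][2]-0.1882+0.028
far=plane(c,[(260,125),(372,125)],zt); m=far.mean(0); a=-0.29
u=np.array([np.cos(a),np.sin(a)]); d=m[:2]-st["tool_pos"][:2]
print("along",d@u-0.075,"across",d@[-u[1],u[0]], np.linalg.norm(far[0]-far[1]))
E
```

```text
time: 12.23
tool_pos: [0.5022, -0.07, 0.2575]
tool_rot: [2.595, 1.571, -0.837]
contact_force: [-0.2, -0.6, -5.4]
opening: 0.0548
t 12.23 tcp [ 0.5022 -0.07    0.2575] xax [ 0. -0. -1.] jaw yaw -1.8611 F [-0.2 -0.6 -5.4] open 0.0548 q6 1.57
along -0.00013784352129427024 across 0.0004994126127975337 0.054535645078699006
```

View pics/w13.png

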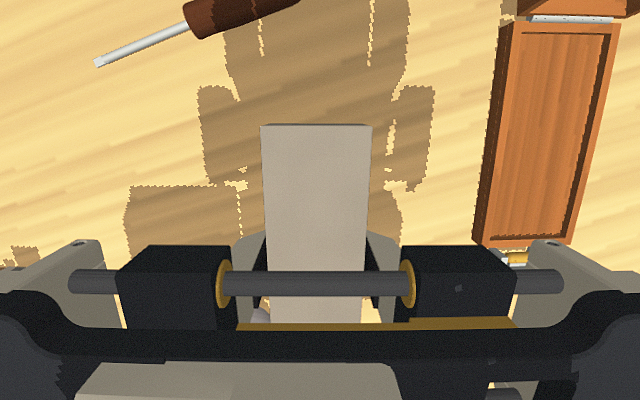

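```bash
python3 -m inch '0 -31 0 0.008 0.4;0 -40 0 0.008 0.4;0 -40 0 0.008 0.4;0 -40 0 0 0.4;1 -40 0 0 0.4;0 0 -20 0 0.4;0 0 0 0 0.4;0 0 0 0 0.4'
python3 - <<'E'
from h import *
tool()
c=get("wrist"); save(c,"w14.png")
E
```

```text
time: 12.95
tool_pos: [0.5023, -0.2609, 0.2349]
tool_rot: [-0.363, 1.564, 2.511]
contact_force: [-0.5, 0.4, -4.9]
opening: 0.0546
t 12.95 tcp [ 0.5023 -0.2609  0.2349] xax [-0.006  0.004 -1.   ] jaw yaw -1.8382 F [-0.5  0.4 -4.9] open 0.0546 q6 1.22
```

View pics/w14.png

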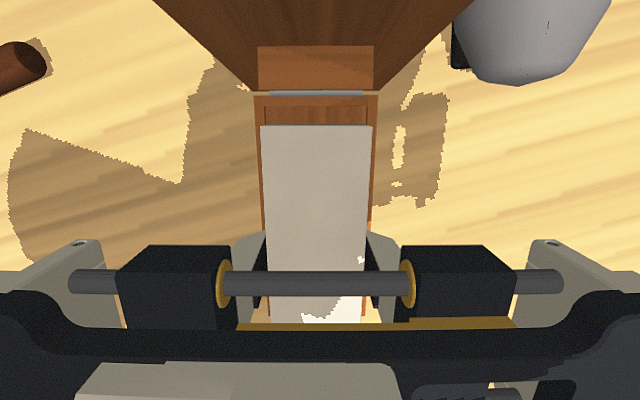

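Run:
```python
from h import *
tool()
c=get("wrist"); st=readout.observe()
far=plane(c,[(254.5,96),(378,96)],0.018); m=far.mean(0); a=-0.266
u=np.array([np.cos(a),np.sin(a)]); d=m[:2]-st["tool_pos"][:2]
w=far[0]-far[1]
print("case centre rel tool: along",d@u-0.088,"across",d@[-u[1],u[0]], np.linalg.norm(w),np.arctan2(w[1],w[0])-np.pi/2)
```

```text
t 13.0 tcp [ 0.5029 -0.2605  0.2361] xax [-0.004  0.003 -1.   ] jaw yaw -1.837 F [ 0.  -0.2 -5.4] open 0.0547 q6 1.22
case centre rel tool: along 0.0014038405456596181 across 0.0002730824991964938 0.08200494135373117 -0.2667846106583083
```

```bash
python3 -m inch '1 0 -15 0 0.4;0 0 -12 0 0.4;0 0 -5 0 0.4;0 0 0 0 0.4;0 0 0 0 0.4'; python3 -m inch '0 0 -2 0 0.4;0 0 0 0 0.4;0 0 0 0 0.4'
```

```text
time: 13.47
tool_pos: [0.5048, -0.2606, 0.2062]
tool_rot: [2.554, 1.571, -0.852]
contact_force: [-0.2, -0.3, -4.7]
opening: 0.0547
time: 13.72
tool_pos: [0.5046, -0.2611, 0.2043]
tool_rot: [2.684, 1.57, -0.723]
contact_force: [-0.6, 0.1, -4.9]
opening: 0.0549
```

```bash
python3 -m inch '0 0 -1.5 0 0.4;0 0 0 0 0.4;0 0 0 0 0.4'
```

```text
time: 13.97
tool_pos: [0.5044, -0.2611, 0.2022]
tool_rot: [0.54, 1.571, -2.868]
contact_force: [0.5, 0.4, -5.0]
opening: 0.0545
```

```bash
python3 -m inch '0 0 -1.5 0 0.4;0 0 0 0 0.4;0 0 0 0 0.4';python3 -m inch '0 0 -1 0 0.4;0 0 0 0 0.4;0 0 0 0 0.4'
```

```text
time: 14.22
tool_pos: [0.5044, -0.2611, 0.2006]
tool_rot: [-0.139, 1.57, 2.736]
contact_force: [-0.4, -0.4, -5.7]
opening: 0.0545
time: 14.47
tool_pos: [0.5045, -0.2612, 0.2002]
tool_rot: [2.476, 1.57, -0.931]
contact_force: [-1.3, 0.0, 0.1]
opening: 0.0546
```

```bash
python3 -m inch '0 0 0 0 0.65;0 0 0 0 0.75;0 0 0 0 0.85;0 0 0 0 0.9;0 0 15 0 0.9;0 0 25 0 0.9;0 0 30 0 0.9;0 0 0 0 0.9'
python3 -m inch '-20 5 30 0 0.9;-30 8 40 0 0.9;-30 8 40 0 0.9;0 0 40 0 0.9;0 0 0 0 0;0 0 0 0 0'
python3 - <<'E'
from h import *
tool()
c=get("wrist"); save(c,"w15.png",(160,0,480,240),2.4); c=get("scene"); save(c,"s15.png",(130,100,290,260),3.7)
E
```

```text
time: 15.13
tool_pos: [0.5059, -0.262, 0.2752]
tool_rot: [2.793, 1.561, -0.615]
contact_force: [0.8, -1.0, 0.6]
opening: 0.0825
time: 15.63
tool_pos: [0.4352, -0.2431, 0.408]
tool_rot: [2.735, 1.564, -0.673]
contact_force: [0.3, 0.8, -1.1]
opening: 0.0739
t 15.63 tcp [ 0.4352 -0.2431  0.408 ] xax [ 0.005 -0.004 -1.   ] jaw yaw -1.8373 F [ 0.3  0.8 -1.1] open 0.0739 q6 1.17
```

View pics/w15.png

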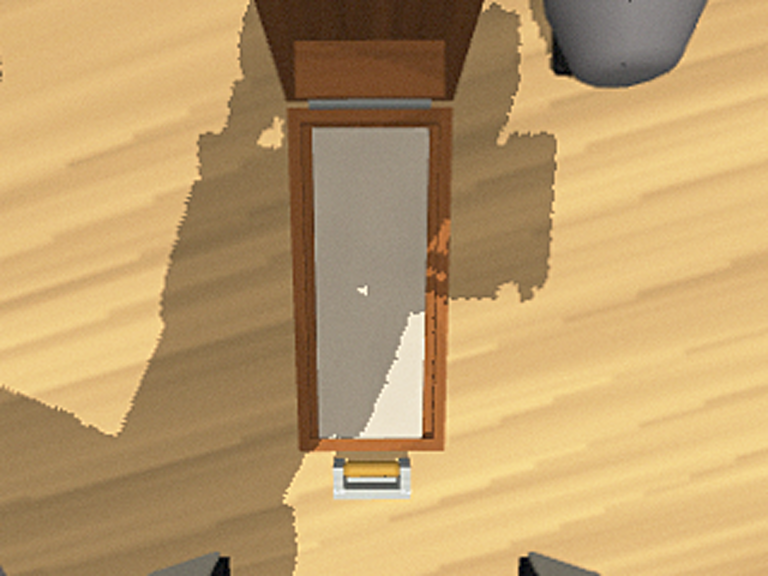

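View pics/s15.png

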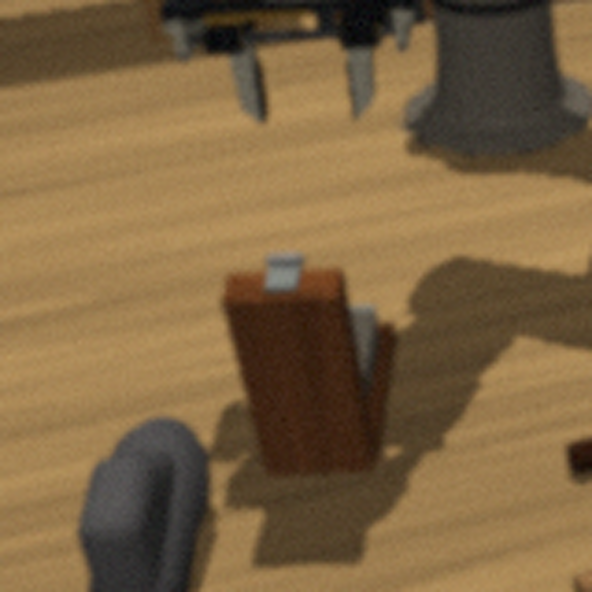

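Run:
```python
from h import *
a=-0.266; C=np.array([.5035,-.2607,0]); u=np.array([np.cos(a),np.sin(a),0]); v=np.array([-u[1],u[0],0])
def vert(c,px):
    o,d=ray(c,[px]); t=((C-o)@v)/(d[0]@v); P=o+t*d[0]; return P,(P-C)@u,P[2]
c=get("scene")
for nm,p in (("outer edge",(290,300)),("inner? edge",(285,271))):
    P,x,z=vert(c,np.array(p)/3.7+[130,100]); th=np.arctan2(z-.018,-(x-.09)); print(nm,P.round(4),x,z,"r",np.hypot(x-.09,z-.018),"th",th)
print("outer edge shut th offset",np.arctan2(.032,.178),"r",np.hypot(.178,.032))
c=get("top")
for p in [(235,150),(262,165)]:
  pass
```

```text
outer edge [ 0.6077 -0.2891  0.1622] 0.10799763561060756 0.16221540554831948 r 0.14533409126918043 th 1.6949513414109976
inner? edge [ 0.6073 -0.289   0.1865] 0.10758791820523109 0.18646671076238863 r 0.16938231165588752 th 1.6748194528091296
outer edge shut th offset 0.17787526300607656 r 0.18085353189805278
```

Run:
```python
from h import *
a=-0.266; C=np.array([.5035,-.2607,0]); u=np.array([np.cos(a),np.sin(a),0]); v=np.array([-u[1],u[0],0])
c=get("scene"); k=np.array([0,0,1.])
print("cam",np.linalg.inv(c["world_to_cam"])[:3,3])
def pt(th,r,h,s): # r along lid, h outward
    ex=-u*np.cos(th)+k*np.sin(th); ez=u*np.sin(th)+k*np.cos(th)
    return C+u*.09+k*.018+ex*r+ez*h+v*s
for th in (1.5,1.6,1.7,1.75):
    P=[pt(th,r,h,s) for r,h,s in ((178/1e3,.032,.041),(.178,.032,-.041),(.178,0,.041),(.178,0,-.041),(.002,.032,.041),(.002,.032,-.041))]
    print(th,((proj(c,P)-[130,100])*3.7).round(0).tolist())
```

```text
cam [ 1.60499218 -0.32622471  0.7570108 ]
1.5 [[340.0, 256.0], [225.0, 261.0], [345.0, 236.0], [233.0, 242.0], [369.0, 462.0], [262.0, 467.0]]
1.6 [[337.0, 272.0], [221.0, 278.0], [342.0, 248.0], [229.0, 254.0], [369.0, 465.0], [263.0, 470.0]]
1.7 [[335.0, 291.0], [218.0, 297.0], [340.0, 262.0], [225.0, 268.0], [370.0, 468.0], [264.0, 474.0]]
1.75 [[335.0, 301.0], [216.0, 307.0], [339.0, 270.0], [223.0, 276.0], [370.0, 470.0], [264.0, 475.0]]
```

```bash
python3 -m inch '0 0 25 0 0;30 -8 0 0 0;40 -11 0 0 0;40 -11 0 0 0;40 -11 0 0 0;40 -11 0 0 0;30 -8 0 0 0;17 -5 0 0 0'
python3 -m inch '0 0 0 0 0;0 0 0 0 0'
python3 - <<'E'
from h import *
tool()
c=get("scene"); save(c,"s16.png",(130,60,290,220),3.7)
E
```

```text
time: 16.55
tool_pos: [0.675, -0.3082, 0.4269]
tool_rot: [-0.345, 1.568, 2.531]
contact_force: [0.1, -0.4, -0.3]
opening: 0.0024
time: 16.72
tool_pos: [0.6729, -0.3081, 0.4272]
tool_rot: [-0.224, 1.566, 2.652]
contact_force: [-0.1, 0.1, -0.6]
opening: 0.0004
t 16.72 tcp [ 0.6729 -0.3081  0.4272] xax [-0.004  0.002 -1.   ] jaw yaw -1.8364 F [-0.1  0.1 -0.6] open 0.0004 q6 1.3
```

View pics/s16.png

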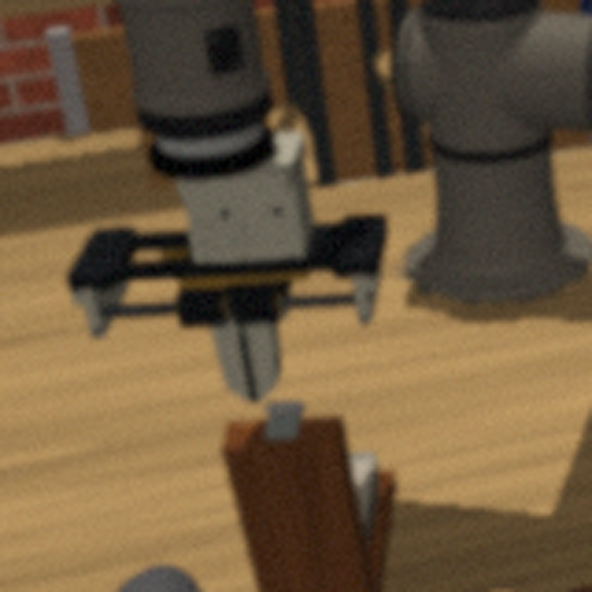

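```bash
python3 -m inch '3 -1 -30 0 0;0 0 -30 0 0;0 0 0 0 0;0 0 0 0 0'; python3 -m inch '0 0 -20 0 0;0 0 -18 0 0;0 0 0 0 0;0 0 0 0 0'
python3 - <<'E'
from h import *
tool()
c=get("scene"); save(c,"s17.png",(130,60,290,220),3.7)
c=get("top"); save(c,"t17.png",(370,80,520,280),3)
E
```

```text
time: 17.1
tool_pos: [0.6741, -0.3088, 0.3697]
tool_rot: [-0.228, 1.567, 2.647]
contact_force: [-0.2, -1.3, 0.9]
opening: 0.0007
time: 17.43
tool_pos: [0.6749, -0.3091, 0.3344]
tool_rot: [2.764, 1.57, -0.644]
contact_force: [-0.4, -0.7, 0.9]
opening: 0.0005
t 17.43 tcp [ 0.6749 -0.3091  0.3344] xax [ 0.001 -0.001 -1.   ] jaw yaw -1.8372 F [-0.4 -0.7  0.9] open 0.0005 q6 1.3
```

View pics/s17.png

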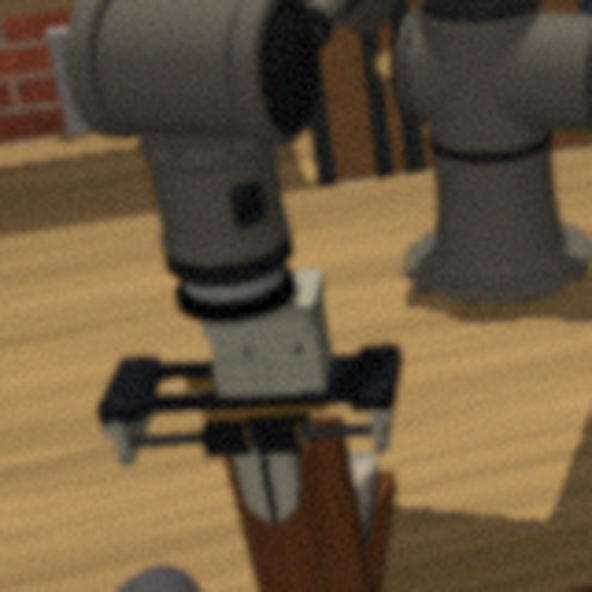

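View pics/t17.png

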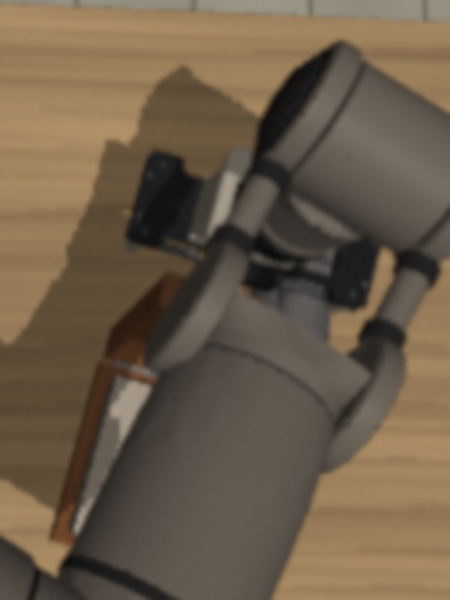

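```bash
python3 -m inch '-10 2.7 0 0 0;-10 2.7 0 0 0;-10 2.7 0 0 0;-10 2.7 0 0 0;0 0 0 0 0'; python3 -m inch '-10 2.7 0 0 0;-10 2.7 0 0 0;-10 2.7 0 0 0;-10 2.7 0 0 0;0 0 0 0 0'
python3 - <<'E'
from h import *
tool()
c=get("scene"); save(c,"s18.png",(130,60,290,220),3.7)
E
```

```text
time: 17.95
tool_pos: [0.6345, -0.2981, 0.3358]
tool_rot: [2.809, 1.567, -0.599]
contact_force: [0.2, 0.6, 0.6]
opening: 0.0003
time: 18.37
tool_pos: [0.5948, -0.2874, 0.3348]
tool_rot: [2.779, 1.568, -0.629]
contact_force: [0.8, -0.5, 0.8]
opening: 0.0004
t 18.37 tcp [ 0.5948 -0.2874  0.3348] xax [ 0.002 -0.002 -1.   ] jaw yaw -1.8373 F [ 0.8 -0.5  0.8] open 0.0004 q6 1.27
```

View pics/s18.png

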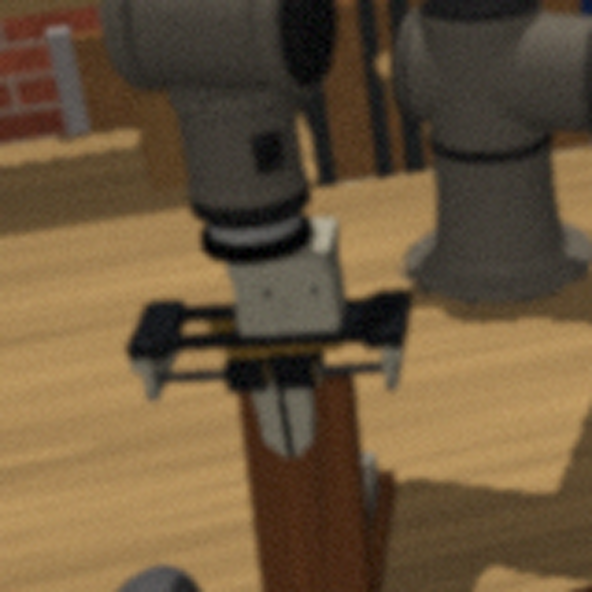

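```bash
python3 -m inch '-10 2.7 0 0 0;-10 2.7 0 0 0;-10 2.7 0 0 0;-10 2.7 0 0 0;-7 2 0 0 0;0 0 0 0 0'; python3 -m inch '-9 2.5 -3 0 0;-9 2.5 -4 0 0;-9 2.5 -4 0 0;-9 2.5 -5 0 0;-9 2.5 -6 0 0;-8 2 -6 0 0;0 0 0 0 0'
python3 - <<'E'
from h import *
tool()
c=get("scene"); save(c,"s19.png",(130,60,290,220),3.7)
E
```

```text
time: 18.92
tool_pos: [0.5479, -0.2746, 0.3331]
tool_rot: [1.951, 1.571, -1.457]
contact_force: [-0.5, 0.1, -0.2]
opening: 0.0008
time: 19.5
tool_pos: [0.4946, -0.2599, 0.3037]
tool_rot: [-0.236, 1.568, 2.639]
contact_force: [0.3, 0.3, -0.4]
opening: 0.0006
t 19.5 tcp [ 0.4946 -0.2599  0.3037] xax [-0.002  0.001 -1.   ] jaw yaw -1.8371 F [ 0.3  0.3 -0.4] open 0.0006 q6 1.22
```

View pics/s19.png

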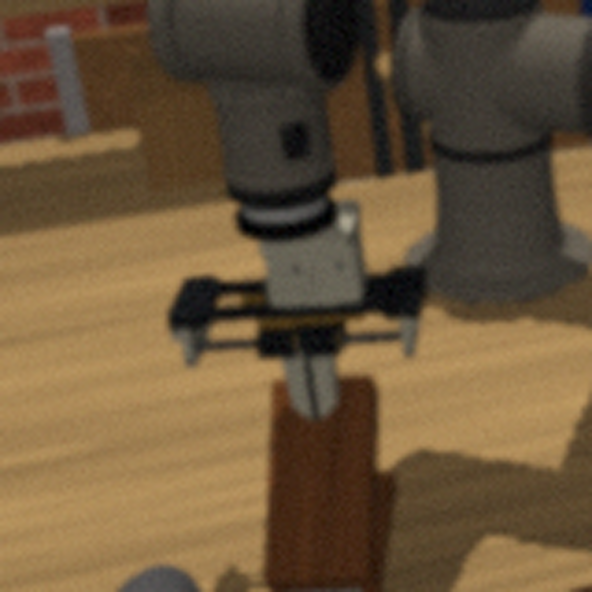

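```bash
python3 -m inch '-9 2.5 -9 0 0;-8 2 -10 0 0;-7 2 -12 0 0;-7 2 -12 0 0;-5 1 -10 0 0;0 0 0 0 0;0 0 0 0 0'
python3 - <<'E'
from h import *
tool()
c=get("scene"); save(c,"s20.png",(130,80,290,240),3.7)
E
```

```text
time: 20.13
tool_pos: [0.4598, -0.2509, 0.2517]
tool_rot: [0.056, 1.571, 2.931]
contact_force: [0.7, -1.1, 0.2]
opening: 0.0008
t 20.13 tcp [ 0.4598 -0.2509  0.2517] xax [-0.  0. -1.] jaw yaw -1.8371 F [ 0.7 -1.1  0.2] open 0.0008 q6 1.19
```

View pics/s20.png

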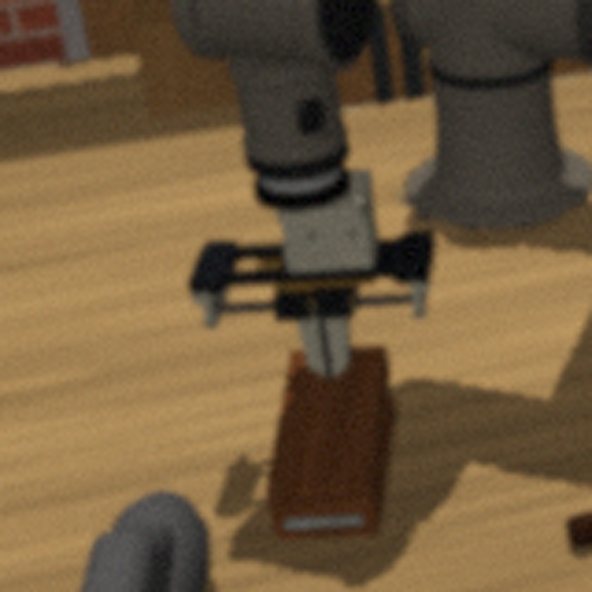

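```bash
python3 -m inch '-10 2.7 -2 0 0;-10 2.7 -3 0 0;-3 1 -4 0 0;0 0 -4 0 0;0 0 0 0 0;0 0 0 0 0'; python3 -m inch '0 0 -3 0 0;0 0 0 0 0;0 0 0 0 0';  python3 -m inch '0 0 -2 0 0;0 0 0 0 0;0 0 0 0 0'
```

```text
time: 20.68
tool_pos: [0.4364, -0.2444, 0.2388]
tool_rot: [0.519, 1.57, -2.889]
contact_force: [-2.2, 1.2, 4.0]
opening: 0.0002
time: 20.93
tool_pos: [0.4361, -0.2443, 0.236]
tool_rot: [0.199, 1.57, 3.075]
contact_force: [-5.8, 0.6, 8.2]
opening: -0.0001
time: 21.18
tool_pos: [0.4362, -0.2442, 0.2338]
tool_rot: [0.164, 1.57, 3.039]
contact_force: [-3.2, 0.8, 4.4]
opening: 0.0003
```

```bash
python3 -m inch '0 0 -2 0 0;0 0 0 0 0;0 0 0 0 0'; python3 -m inch '0 0 -2 0 0;0 0 0 0 0;0 0 0 0 0';  python3 -m inch '0 0 -2 0 0;0 0 0 0 0;0 0 0 0 0'
```

```text
time: 21.43
tool_pos: [0.4366, -0.2444, 0.2315]
tool_rot: [2.853, 1.57, -0.555]
contact_force: [-0.4, -0.0, -0.7]
opening: 0.0005
time: 21.68
tool_pos: [0.4362, -0.2442, 0.2294]
tool_rot: [-0.186, 1.571, 2.69]
contact_force: [0.3, 0.1, -0.4]
opening: 0.0003
time: 21.93
tool_pos: [0.4363, -0.2442, 0.228]
tool_rot: [2.717, 1.57, -0.691]
contact_force: [-0.1, 0.3, 4.9]
opening: 0.0001
```

It went past the catch and snapped home; the tip then met the lid again at its shut height (tip z≈0.050). I'll press a little more to be sure, then back off and look.

```bash
python3 -m inch '0 0 -1 0 0;0 0 0 0 0;0 0 0 0 0';python3 -m inch '0 0 10 0 0;0 0 30 0 0;0 0 40 0 0;-10 20 40 0 0;-10 40 40 0 0;-10 40 0 0 0;0 40 0 0 0;0 30 0 0 0'; python3 -m inch '0 0 0 0 0;0 0 0 0 0'
python3 - <<'E'
from h import *
tool()
c=get("scene"); save(c,"s21.png",(130,80,330,230),4)
save(c,"s21f.png"); c=get("top"); save(c,"t21.png")
c=get("wrist"); save(c,"w21.png")
E
```

```text
time: 22.18
tool_pos: [0.4362, -0.2442, 0.2278]
tool_rot: [2.681, 1.569, -0.727]
contact_force: [-3.1, 1.9, 13.9]
opening: 0.0006
time: 22.85
tool_pos: [0.4086, -0.0848, 0.3729]
tool_rot: [-2.876, 1.57, -0.001]
contact_force: [0.3, 0.1, -0.2]
opening: 0.0
time: 23.02
tool_pos: [0.4096, -0.0857, 0.3725]
tool_rot: [2.851, 1.57, -0.554]
contact_force: [-0.6, -0.2, -0.3]
opening: 0.0002
t 23.02 tcp [ 0.4096 -0.0857  0.3725] xax [ 0.001 -0.    -1.   ] jaw yaw -1.8338 F [-0.6 -0.2 -0.3] open 0.0002 q6 1.44
```

View pics/s21.png

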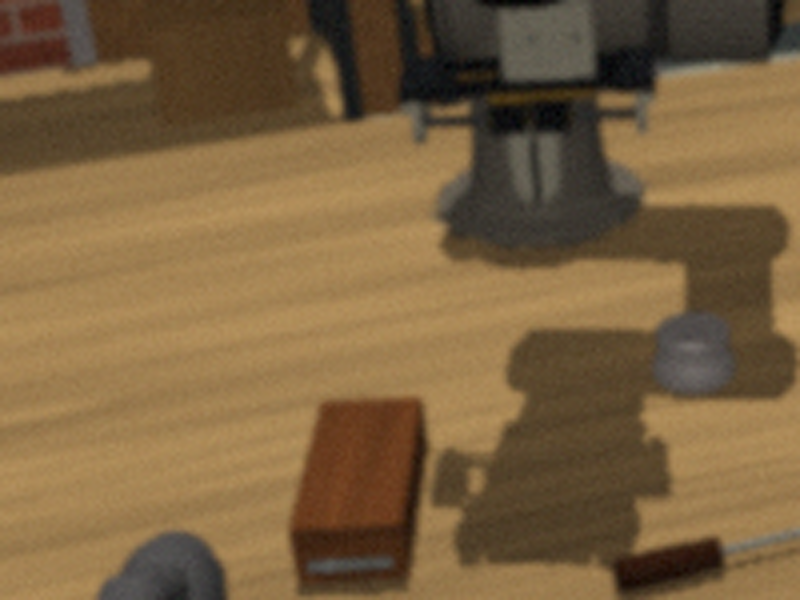

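View pics/t21.png

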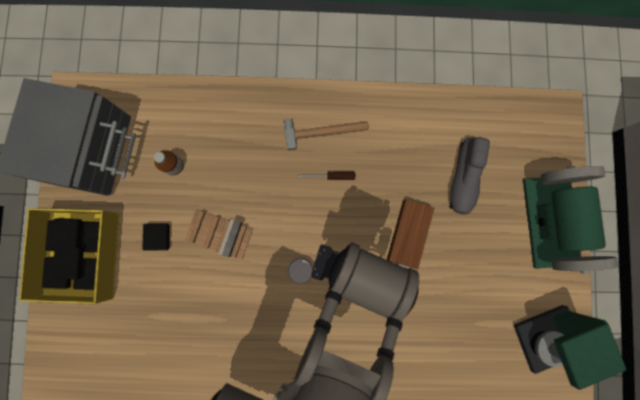

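View pics/w21.png

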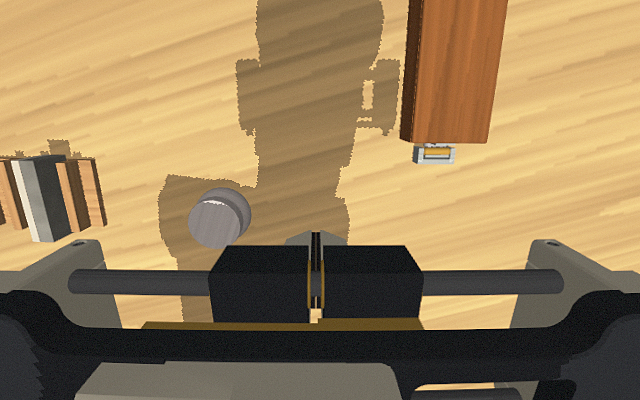

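The lid is shut (scene crop: level box at (355,490)); slip, tin, awl, hammer, last and heel appear at the same pixels as at the start. One numeric check on the lid, then I hand in.

Run:
```python
from h import *
from cell import workorder
a=-0.266; C=np.array([.5035,-.2607,0]); u=np.array([np.cos(a),np.sin(a),0]); v=np.array([-u[1],u[0],0]);k=np.array([0,0,1.])
c=get("scene")
def pt(th,r,h,s): 
    ex=-u*np.cos(th)+k*np.sin(th); ez=u*np.sin(th)+k*np.cos(th)
    return C+u*.09+k*.018+ex*r+ez*h+v*s
for th in (0,.05): print(th,((proj(c,[pt(th,.178,.032,.041),pt(th,.178,.032,-.041),pt(th,.002,.032,.041),pt(th,.002,.032,-.041)])-[130,80])*4).round(0).tolist())
print(workorder.hand_in())
```

```text
0 [[420.0, 391.0], [318.0, 396.0], [398.0, 519.0], [284.0, 525.0]]
0.05 [[418.0, 383.0], [316.0, 388.0], [398.0, 521.0], [284.0, 526.0]]
the job is handed in; nothing more can be done
None
```

The job is handed in: the long stone lies flat in the case's pocket and the lid is shut past its catch, at about 23 s of the 72 s. No verdict was reported.

- **Stone:** I lifted it out of the rack on edge and stood it on open bench. I tipped it over between the open fingers, then gripped it across its 55 mm width. I lowered it into the pocket until it touched the floor and let go. The wrist camera then showed it flat between the lips.
- **Lid:** I pushed it over and pressed its free end down. The upward force rose to about 8 N, then fell to zero as it snapped past the catch. The tip next met the lid at about 50 mm, the shut height, and stayed there under 14 N.
- **Everything else:** In the last top view the bystanders appeared where they started, and the gripper was clear of everything. I judged their positions by eye and did not re-measure them.

**One weak check:** comparing the lid's corners with where the scene camera should show them left the picture about 2 px off. The free-edge corners sat lower than expected, the opposite of what a lid left ajar would show. That check cannot resolve 0.015 rad, so "shut" rests on the force drop and the height. My first estimate of the open lid's angle came from a badly conditioned ray. I replaced it with projected corners, about 1.72 rad, before pushing.

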